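Turn the brownie tin round the corner post

TASK

Turn the square steel tin with the yellow tab a quarter turn counter-clockwise (seen from above), so that the tab ends up facing the robot: push the tin round the brass corner post of the low rail, its side kept pressed against the post as it swings, until that same side lies along the rail that runs away from the robot. Keep the tin flat on the counter, leave it there, and do not disturb the blue square dish or the glass jar.

Things in the scene. Friction and masses are not known exactly. Their poses are not given: they have to be found in the camera images.
- tin: Open square steel baking tin, loose, 0.35 kg, 130 x 130 mm, 45 high, walls and floor 4 mm; a yellow tab 42 mm wide sticks out 29 mm from the middle of its -x wall. Origin: centre of underside, z up. At start its yaw is about 90 deg less than the rail's and its +y wall faces the post, 10 to 40 mm off, near that wall's tab end. Shut fingers fit inside and can push in the inner +x +y corner.
- rail: Fixed L-shaped low rail: brass corner post (18 mm diameter, 54 high) and two steel rails (12 mm thick, 14 to 40 mm above the counter) ending 160 mm away in posts (16 mm diameter, 46 high). Origin: post axis at counter level. One rail runs along +x (away from robot), one along +y (left). The tin stays outside the L and ends on the -y side of the +x rail, its +y wall to it.
- tin_tab (a point): Outer end of the tin's yellow tab, on the tin's x axis 94 mm from the tin's centre on the -x side, 36 mm above its underside.
- dish: Square blue ceramic baking dish without a tab, 130 x 130 mm, 45 mm high, loose, well to the left: leave it alone. Origin: centre of the underside.
- jar: Glass jar with a lilac twist cap, 68 mm diameter, about 105 mm tall, loose, standing inside the L of the rail: leave it alone. Origin: centre of the underside.
Mind the look-alikes: they are no part of the job. Leave any green, orange or turquoise look-alike of the tin alone.

How it is judged:
By the outcome, as a careful person would: the job done as asked, in the order asked, and still so for the second after the job is handed in, with the robot touching nothing.
It also fails if it takes over 38 s, if anything falls off the work surface, if the arm or the gripper's body presses on something with over 40 N, if the wrist force passes 120 N, or if a joint passes its speed limit or range.

ROBOT

A 6-joint arm with a two-finger parallel gripper is mounted at the origin on the work surface. World frame = base frame: x ahead of the robot, y to its left, z up, the work surface at z = 0. Lengths are in mm, angles in rad, forces in N, time in s.
With the tool pointing down it reaches from about 350 to 975 mm from the base axis. Payload 7.1 kg.
Tool frame: the origin (TCP) lies at the centre of the arm's flange, where the gripper is bolted on; the fingertips stand 182 mm ahead of it and the grasp point (between the pads) lies 163 mm ahead of it; x points along the fingers, y is the direction in which the jaws open and shut, and the axes are right-handed (so a half turn about x gives the same grasp; the last joint's range is limited). The gripper opens to 88 mm and grips with 3 to 60 N. Pads are 20 mm wide; open, the fingers measure 115 mm over their backs; the gripper's body (75 mm by 178 mm) begins 61 mm behind the grasp point.
Start: joints at [1.191, 0.423, 1.63, -0, 1.089, -0.019], TCP at [220.608, 584.755, 404.675] pointing down, gripper open.
Joint ranges: [-3, 3], [-0.9, 2.11], [0.09, 2.58], [-1.31, 4.45], [0.11, 2.69], [-2.54, 2.54]. Speed limits (rad/s): [2.39, 2.39, 3.01, 3.14, 3.14, 3.14].

INTERFACE

Orientations are given as a rotation vector (axis times angle).
In Python, from workcell import readout, viewer, workorder, models gives the robot as it stands. The module is installed in compiled form; this text tells all that it offers.
- The arm moves only by the tool apply_moves, never from a script. Its argument "commands" is a list that holds one entry, the list of rows, each a list of 4 numbers: the shift along the world's x, y, z in m, then the turn about the world's z in rad. A call has 1 to 8 rows; each row is the pose to reach, as a shift and turn from the pose commanded when the call began; what a row does not reach only later rows make up. A row lasts 1/8 s, in which the tool goes at most 62.5 mm and 10.7 degrees, less where a joint would pass 70% of its speed; a pose out of reach is approached as far as the arm can. A call with a gripper value outside its range is refused whole. "gripper" is the finger opening in m, from 0 to 0.0878, set as the call begins (left out, the last holds). The fingers move at their own pace and stop on an object; the grip force is fixed at half the most. Time passes only in rows, so rows that repeat a pose let the fingers close. It gives the time, the measured TCP pose, the force and the opening at its end, in the units of the state.
- readout.get_obs(): the state, without advancing time (a new reading comes with each control period).
- viewer.get_image(name): name is "side" or "top"; returns a dict with "color" (400x640x3 uint8, red, green, blue), "vertical_fov" (degrees; the focal length in pixels is half the picture's height over the tangent of half this angle, whatever the lens; pixels are square), "cx", "cy" (the principal point, pixels), "rvec" (rotation vector, rad) and "tvec" (3), from world to camera coordinates, as OpenCV has them. Camera axes: x right, y down, z forward; pixel columns grow to the right and rows downward; lengths in mm; the calibration is good to about 2 mm. A picture is of the moment at which its call begins. There is no depth.
- workorder.close_job(): hands the job in, once; it reports no verdict.
Trained networks look in the newest picture that a camera, given by its name, has taken for a name from the list of things; names that differ only in an ending like _2 or _b are one class to them, and where a whole thing is asked for, a point or a joint stands for the part that bears it (a point fixed in the world has none). Each returns a list of dicts, best first, with "conf" (0 to 1); they miss things now and then, are a little off and sometimes report something else, mostly with a low value. They report only what shows in the picture. A call takes as long as a camera call. They do not tell look-alikes from the thing itself.
- models.search_frame(camera, label): "position" ([x, y, z] in mm, in world coordinates, good to about 4 mm: the middle of the surface that is visible of it).
- models.place_of(camera, label): "position" ([x, y, z] in mm, in world coordinates, good to about 4 mm: a listed point, or the origin of a listed thing).
The state is a dict: "t": time; "qpos": joint angles; "qvel": joint speeds; "joint_torque": joint torques, N m; "ee_pos": TCP position; "orientation": TCP orientation; "ft_force": force on the tool from outside, world axes, zero at the start; "moment": the same for the moment, N m; "width": finger opening in mm.
Only numpy, scipy, OpenCV 4.12 (cv2) and the standard library are available. Lean on these libraries where they do the work, as an engineer would, in place of code of your own. Each camera call takes 0.05 s, during which the arm holds its last target.

## Working session

There is one attempt and no reset: what is moved stays moved. The work goes in short steps, Python scripts to look and compute and a tool call to move; the robot and the scene stay as the last step left them, time stands still between calls to the robot, and variables do not carry over. Pictures are saved under pics/ and viewed, and the job is handed in when it is done.

Besides the shell and the picture viewer there is one more tool, called after "Emit:" in YAML: its name, and indented under it one key for each argument. apply_moves: Moves the arm, as the interface text tells. Its arguments: {"type":"object","properties":{"commands":{"type":"array","items":{"type":"array","items":{"type":"array","items":{"type":"number"}}}},"gripper":{"type":"number"}},"required":["commands"]}

```bash
mkdir -p pics; cat > h.py <<'E'
import numpy as np, cv2
from workcell import readout, viewer, workorder, models
def cam(name,save=None):
    d=viewer.get_image(name)
    if save: cv2.imwrite('pics/'+save,d['color'][:,:,::-1])
    f=200/np.tan(np.radians(d['vertical_fov'])/2)
    K=np.array([[f,0,d['cx']],[0,f,d['cy']],[0,0,1.]])
    return d,K
def proj(d,K,P):
    return cv2.projectPoints(np.array(P,float).reshape(-1,3),np.array(d['rvec'],float),np.array(d['tvec'],float),K,None)[0].reshape(-1,2)
def back(d,K,uv,z):
    R=cv2.Rodrigues(np.array(d['rvec'],float))[0];t=np.array(d['tvec'],float).ravel()
    c=-R.T@t; r=R.T@np.linalg.inv(K)@np.array([uv[0],uv[1],1.])
    return c+r*(z-c[2])/r[2]
E
python3 - <<'E'
from h import *
for n in ['top','side']:
    d,K=cam(n,n+'0.png'); 
    print(n,K[0,0],[back(d,K,(320,200),0)])
    for l in ['tin','rail','tin_tab','dish','jar']:
        for r in models.place_of(n,l): print(l,np.round(r['position']),round(r['conf'],2),proj(d,K,r['position']).round())
o=readout.get_obs();print({k:np.round(v,3) for k,v in o.items()})
E
```

```text
top 433.90116675380773 [array([478.38810573,  81.70613609,   0.        ])]
tin [712. 300.  -2.] 0.89 [[253. 130.]]
tin [ 244. -239.    2.] 0.7 [[425. 274.]]
tin [476. -67.   4.] 0.64 [[367. 200.]]
tin [416. 163.  -3.] 0.61 [[294. 220.]]
rail [576. -18.   3.] 0.85 [[351. 170.]]
tin_tab [385. 245.  37.] 0.97 [[267. 228.]]
tin_tab [ 268. -334.   34.] 0.95 [[458. 266.]]
tin_tab [471.  28.  36.] 0.93 [[337. 200.]]
tin_tab [787. 346.  36.] 0.59 [[237. 104.]]
dish [481. 418.  -3.] 0.57 [[214. 200.]]
jar [698. 106.   2.] 0.84 [[312. 134.]]
side 364.4901070297831 [array([498.72087986, 118.77848073,   0.        ])]
tin [709. 299.  -2.] 0.97 [[356. 149.]]
tin [474. -67.   0.] 0.83 [[340. 250.]]
tin [ 246. -236.    2.] 0.68 [[274. 347.]]
tin [418. 162.  -2.] 0.6 [[288. 199.]]
rail [572. -22.   3.] 0.68 [[366. 225.]]
tin_tab [378. 248.  36.] 0.98 [[264. 174.]]
tin_tab [ 265. -336.   37.] 0.9 [[301. 386.]]
tin_tab [476.  26.  37.] 0.75 [[326. 215.]]
tin_tab [788. 345.  36.] 0.74 [[372. 127.]]
tin_tab [470. -68.  -1.] 0.48 [[339. 251.]]
dish [483. 414.  -2.] 0.83 [[281. 146.]]
dish [475. -68.  -3.] 0.72 [[341. 251.]]
jar [699. 106.  -1.] 0.81 [[383. 184.]]
{'t': np.float64(0.6), 'qpos': array([ 1.191,  0.423,  1.63 ,  0.   ,  1.089, -0.019]), 'qvel': array([ 0.001, -0.001, -0.   ,  0.001, -0.001, -0.001]), 'joint_torque': array([-0.0000e+00, -5.4428e+01, -2.7394e+01,  6.4000e-02,  1.7000e-02,
       -0.0000e+00]), 'ee_pos': array([220.617, 584.752, 404.685]), 'orientation': array([ 0.283,  1.552, -0.283]), 'ft_force': array([-0.069, -0.038, -0.242]), 'moment': array([0.023, 0.026, 0.009]), 'width': np.float64(87.722)}
```

View pics/top0.png

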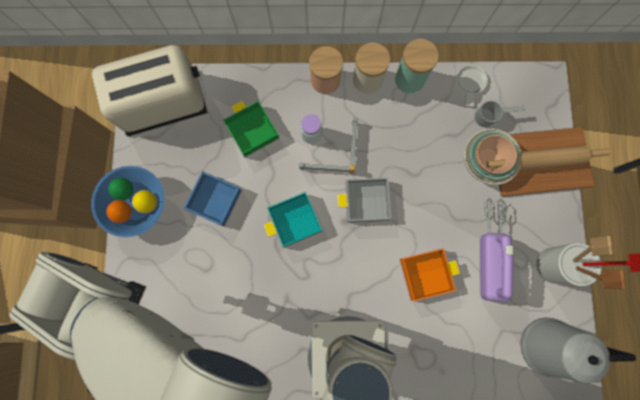

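View pics/side0.png

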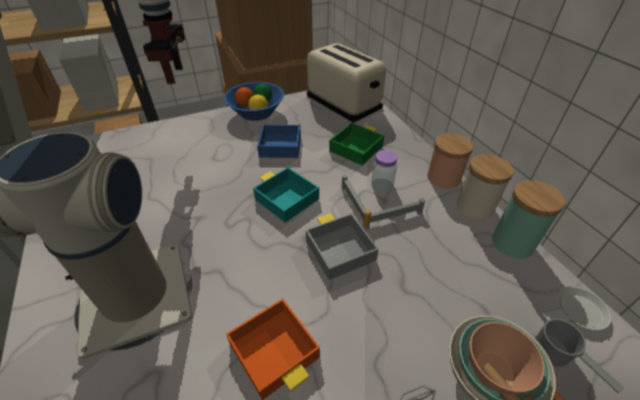

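```bash
python3 - <<'E'
import cv2
a=cv2.imread('pics/top0.png')[110:270,270:430];b=cv2.imread('pics/side0.png')[160:320,270:430]
import numpy as np
cv2.imwrite('pics/crop0.png',cv2.resize(np.hstack([a,b]),(800,400),interpolation=cv2.INTER_CUBIC))
E
```

```text
(no output)
```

View pics/crop0.png

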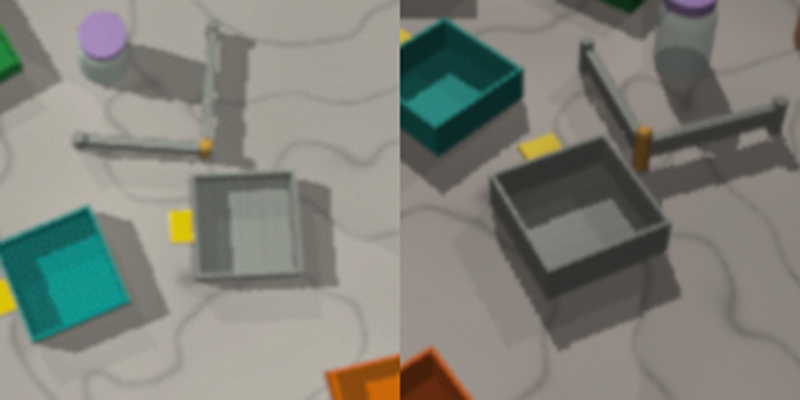

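```bash
python3 - <<'E'
from h import *
from scipy.spatial.transform import Rotation as Ro
d,K=cam('top')
f=lambda p,z: back(d,K,(p[0]/2.5+269.8,p[1]/2.5+109.8),z)
P=f((206,146),54);L=f((80,138),46);F=f((213,27),46)
print(P,L,F,np.linalg.norm((L-P)[:2]),np.linalg.norm((F-P)[:2]))
print('yaw',np.degrees(np.arctan2(*(F-P)[1::-1])),np.degrees(np.arctan2(*(L-P)[1::-1]))-90)
C=[f(p,45) for p in [(190,175),(292,172),(302,275),(195,280)]]
for i in range(4): v=C[(i+1)%4]-C[i]; print(C[i].round(1),np.linalg.norm(v).round(1),np.degrees(np.arctan2(v[1],v[0])).round(1))
print(np.mean(C,0))
print(Ro.from_rotvec(readout.get_obs()['orientation']).as_matrix().round(3))
a=cv2.imread('pics/top0.png')[110:240,310:420]
d,K=cam('side','s1.png')
def box(c,yaw):
    c=np.array(c);y=np.radians(yaw);R=np.array([[np.cos(y),-np.sin(y)],[np.sin(y),np.cos(y)]])
    return [np.r_[c+R@np.array(p),45] for p in [(65,65),(-65,65),(-65,-65),(65,-65)]]
im=cv2.imread('pics/side0.png');
print(proj(d,K,[P,L,F]),proj(d,K,C),)
s=cv2.resize(im[200:290,290:440],None,fx=5,fy=5,interpolation=cv2.INTER_CUBIC)
for p,cc in [(proj(d,K,[P,F]),(0,255,0)),(proj(d,K,[P,L]),(0,255,0)),(proj(d,K,C+[C[0]]),(0,0,255))]:
    cv2.polylines(s,[np.int32((p-[290,200])*5+2)],False,cc,1)
cv2.imwrite('pics/s1c.png',s)
d,K=cam('top')
s=cv2.resize(a,None,fx=5,fy=5,interpolation=cv2.INTER_CUBIC)[:600]
for p,cc in [(proj(d,K,[P,F]),(0,255,0)),(proj(d,K,[P,L]),(0,255,0)),(proj(d,K,C+[C[0]]),(0,0,255))]:
    cv2.polylines(s,[np.int32((p-[310,110])*5+2)],False,cc,1)
cv2.imwrite('pics/t1c.png',s)
E
```

```text
[567.96382604 -18.39279739  54.        ] [581.42958869 137.60221704  46.        ] [724.82482285 -31.13265044  46.        ] 156.57512985999463 157.3774957717017
yaw -4.6432267202433755 -4.933641961379564
[533.5   1.5  45. ] 126.5 -88.7
[ 536.3 -125.    45. ] 128.8 -176.5
[ 407.6 -132.8   45. ] 130.7 92.2
[402.6  -2.2  45. ] 130.9 1.6
[469.97676071 -64.64774923  45.        ]
[[ 0.     0.353  0.936]
 [ 0.     0.936 -0.353]
 [-1.     0.     0.   ]]
[[366.20757915 211.42005282]
 [343.90473133 176.23085187]
 [420.10611878 199.86806969]] [[350.39462046 212.62658566]
 [375.80143942 247.76688437]
 [327.17919179 268.40779704]
 [303.59990881 228.81567852]]
```

View pics/s1c.png

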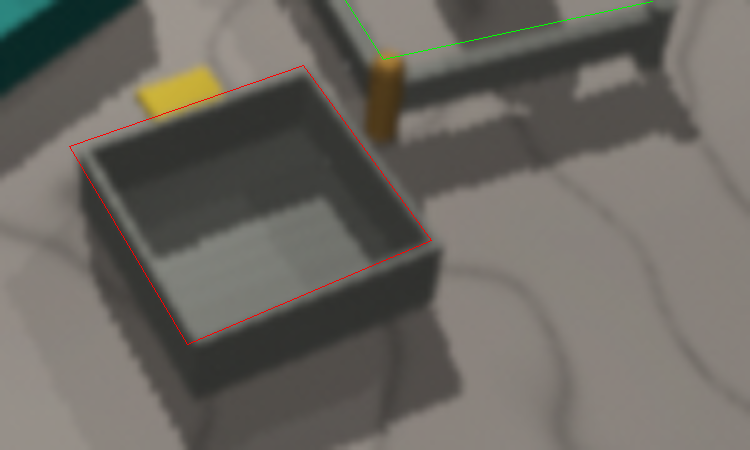

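View pics/t1c.png

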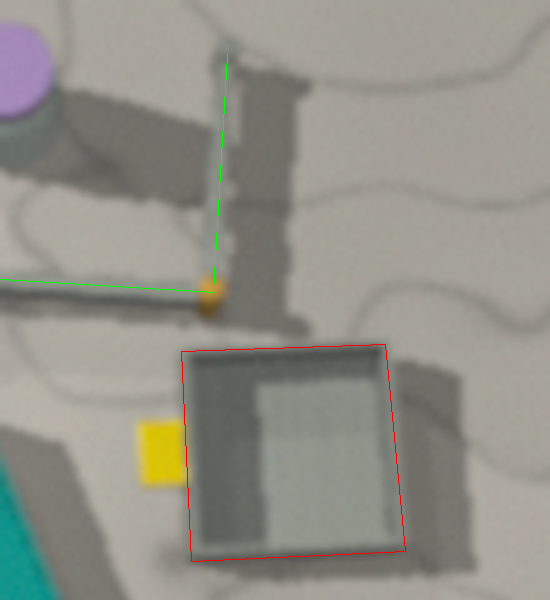

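The grey steel tin is at top-view pixel (367,200) with its tab to the left at (342,200). Its look-alikes are teal (294,220), green (250,130) and orange (428,275), and the crop confirms the grey one as the target. The post is near (570,-19) and the rail yaw is about -4.8°. I'm moving in with the fingers shut.

Emit:
apply_moves:
  commands:
    - [[0.024, -0.055, 0, 0.05], [0.048, -0.11, 0, 0.1], [0.072, -0.165, 0, 0.15], [0.096, -0.22, 0, 0.2], [0.12, -0.275, 0, 0.25], [0.144, -0.33, 0, 0.3], [0.168, -0.385, 0, 0.35], [0.19, -0.44, 0, 0.396]]
  gripper: 0

```text
t: 1.75
ee_pos: [411.2, 143.0, 405.1]
orientation: [-0.029, 1.569, 0.029]
ft_force: [1.7, 0.7, 0.4]
width: 11.6
```

Emit:
apply_moves:
  commands:
    - [[0.022, -0.053, 0, 0], [0.045, -0.106, 0, 0], [0.068, -0.159, 0, 0], [0.09, -0.211, -0.03, 0], [0.09, -0.211, -0.07, 0], [0.09, -0.211, -0.11, 0], [0.09, -0.211, -0.13, 0], [0.09, -0.211, -0.13, 0]]

```text
t: 2.75
ee_pos: [500.1, -66.3, 273.4]
orientation: [-0.027, 1.574, 0.028]
ft_force: [0.6, 0.1, 0.1]
width: 0.4
```

```bash
python3 - <<'E'
from h import *
from scipy.spatial.transform import Rotation as Ro
d,K=cam('top','t2.png');cam('side','s2.png')
o=readout.get_obs();print({k:np.round(v,3) for k,v in o.items()});print(Ro.from_rotvec(o['orientation']).as_matrix().round(3))
a=cv2.imread('pics/t2.png')[100:260,250:450];b=cv2.imread('pics/s2.png')[140:300,250:450]
cv2.imwrite('pics/c2.png',cv2.resize(np.hstack([a,b]),(800,320),interpolation=cv2.INTER_CUBIC))
E
```

```text
{'t': np.float64(2.85), 'qpos': array([-0.155,  0.45 ,  1.975,  0.   ,  0.716, -1.761]), 'qvel': array([ 0.   , -0.017, -0.008,  0.001, -0.002,  0.001]), 'joint_torque': array([-7.2000e-02, -4.5498e+01, -1.7465e+01, -2.0000e-02,  8.2000e-02,
        0.0000e+00]), 'ee_pos': array([500.976, -66.263, 275.248]), 'orientation': array([-0.028,  1.57 ,  0.028]), 'ft_force': array([-0.538,  0.612, -0.073]), 'moment': array([0.041, 0.032, 0.002]), 'width': np.float64(0.252)}
[[ 0.001 -0.035  0.999]
 [-0.     0.999  0.035]
 [-1.    -0.     0.001]]
```

View pics/c2.png

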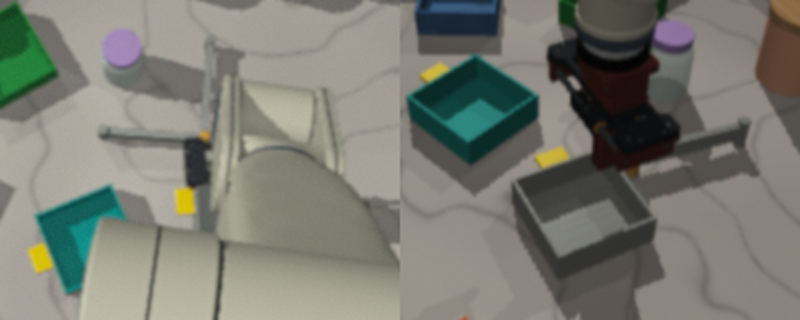

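Joint 6 would run past its range during the swing, so I'm turning the tool half a turn back, which gives the same finger footprint.

Emit:
apply_moves:
  commands:
    - [[0, 0, 0, -0.18], [0, 0, 0, -0.36], [0, 0, 0, -0.54], [0, 0, 0, -0.72], [0, 0, 0, -0.9], [0, 0, 0, -1.08], [0, 0, 0, -1.26], [0, 0, 0, -1.44]]

```text
t: 3.85
ee_pos: [501.2, -66.2, 276.3]
orientation: [1.091, 1.278, -1.089]
ft_force: [0.2, 0.7, -0.6]
width: 0.4
```

Emit:
apply_moves:
  commands:
    - [[0, 0, 0, -0.18], [0, 0, 0, -0.36], [0, 0, 0, -0.54], [0, 0, 0, -0.72], [0, 0, 0, -0.9], [0, 0, 0, -1.08], [0, 0, 0, -1.26], [0, 0, 0, -1.44]]

```text
t: 4.85
ee_pos: [501.2, -66.2, 276.3]
orientation: [2.068, 0.302, -2.062]
ft_force: [0.3, -0.1, -0.0]
width: 0.0
```

Emit:
apply_moves:
  commands:
    - [[0, 0, -0.02, -0.13], [0, 0, -0.04, -0.262], [0, 0, -0.06, -0.262], [0, 0, -0.075, -0.262], [0, 0, -0.076, -0.262], [0, 0, -0.076, -0.262]]

```text
t: 5.6
ee_pos: [501.0, -66.3, 199.3]
orientation: [2.205, 0.038, -2.203]
ft_force: [-0.2, 0.1, -0.1]
width: 0.5
```

```bash
python3 - <<'E'
from h import *
from scipy.spatial.transform import Rotation as Ro
d,K=cam('side','s3.png')
o=readout.get_obs();print({k:np.round(v,3) for k,v in o.items()});print(Ro.from_rotvec(o['orientation']).as_matrix().round(3))
b=cv2.imread('pics/s3.png')[140:300,250:450]
cv2.imwrite('pics/c3.png',cv2.resize(b,(800,600),interpolation=cv2.INTER_CUBIC))
E
```

```text
{'t': np.float64(5.65), 'qpos': array([-0.155,  0.592,  1.992, -0.   ,  0.556,  1.381]), 'qvel': array([-0.001, -0.003,  0.   , -0.   , -0.003,  0.002]), 'joint_torque': array([ 7.0000e-03, -4.9738e+01, -1.3231e+01,  1.5000e-02, -6.4000e-02,
       -1.0000e-03]), 'ee_pos': array([501.002, -66.298, 199.383]), 'orientation': array([ 2.205,  0.038, -2.202]), 'ft_force': array([0.522, 0.211, 0.237]), 'moment': array([ 0.036,  0.181, -0.011]), 'width': np.float64(0.871)}
[[ 0.001  0.035 -0.999]
 [-0.    -0.999 -0.035]
 [-1.     0.    -0.001]]
```

View pics/c3.png

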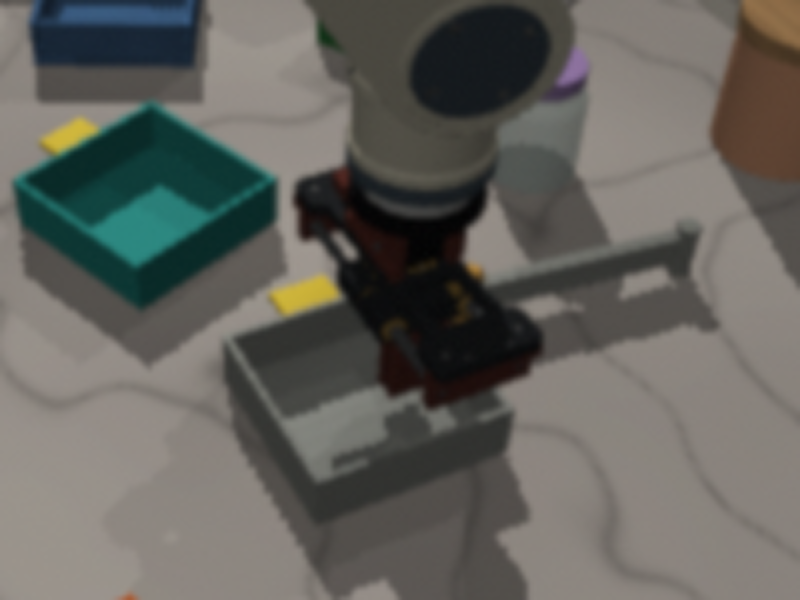

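The shut fingers are inside the tin, near the far wall. I'm pushing it straight towards the post.

Emit:
apply_moves:
  commands:
    - [[0.008, 0, 0, 0], [0.016, 0, 0, 0], [0.021, 0, 0, 0], [0.026, 0, 0, 0], [0.031, 0, 0, 0], [0.036, 0, 0, 0], [0.038, 0, 0, 0], [0.04, 0, 0, 0]]

```text
t: 6.65
ee_pos: [540.6, -66.2, 198.5]
orientation: [2.203, 0.038, -2.205]
ft_force: [-2.1, -0.6, -0.5]
width: 0.3
```

```bash
python3 - <<'E'
from h import *
d,K=cam('side','s4.png')
b=cv2.imread('pics/s4.png')[140:300,250:450]
cv2.imwrite('pics/c4.png',cv2.resize(b,(800,600),interpolation=cv2.INTER_CUBIC))
for n in ['top','side']:
    d,K=cam(n)
    for l in ['tin','tin_tab','rail']:
        for r in models.place_of(n,l): 
            if 400<r['position'][0]<620 and r['position'][1]<80:print(n,l,np.round(r['position']),round(r['conf'],2))
E
```

```text
side tin [487. -68.  -2.] 0.57
side tin_tab [488.  28.  40.] 0.98
```

View pics/c4.png

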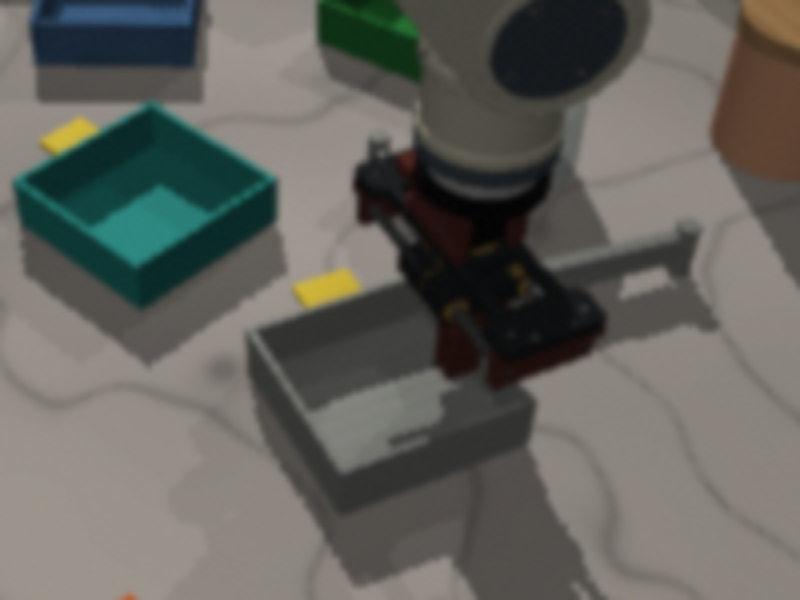

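Emit:
apply_moves:
  commands:
    - [[0.002, 0, 0, 0], [0.004, 0, 0, 0], [0.006, 0, 0, 0], [0.006, 0, 0, 0]]

```text
t: 7.6
ee_pos: [546.9, -66.2, 198.7]
orientation: [2.205, 0.038, -2.203]
ft_force: [-2.3, 0.2, 0.8]
width: 0.5
```

```bash
python3 - <<'E'
from h import *
d,K=cam('side','s5.png')
print(readout.get_obs()['ft_force'])
b=cv2.imread('pics/s5.png')[180:260,300:400]
cv2.imwrite('pics/c5.png',cv2.resize(b,(750,600),interpolation=cv2.INTER_CUBIC))
for r in models.place_of('side','tin')+models.place_of('side','tin_tab'): 
            if 400<r['position'][0]<620 and r['position'][1]<80:print(np.round(r['position']),round(r['conf'],2))
E
```

```text
[-1.96193107  0.68945749  0.52488692]
[495. -70.  -1.] 0.9
```

View pics/c5.png

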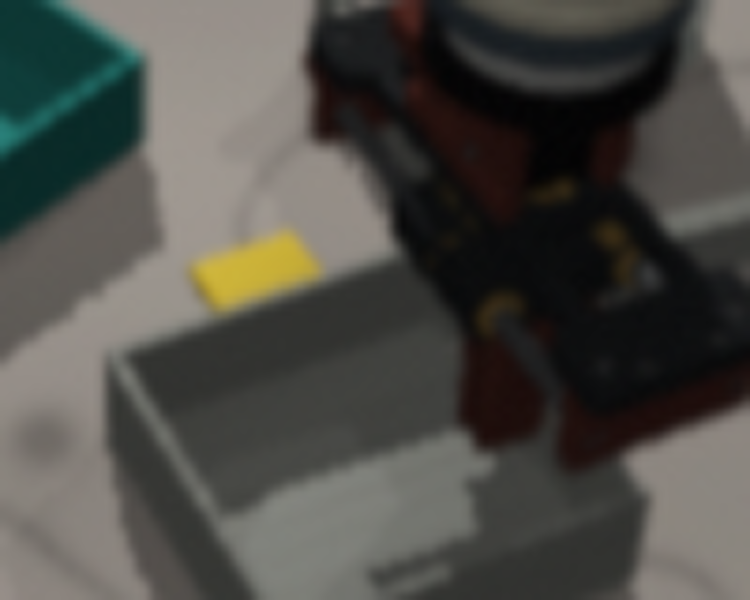

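Emit:
apply_moves:
  commands:
    - [[0.001, 0, 0, 0], [0.002, 0, 0, 0], [0.003, 0, 0, 0], [0.003, 0, 0, 0]]

```text
t: 8.25
ee_pos: [549.8, -66.3, 198.7]
orientation: [2.204, 0.038, -2.203]
ft_force: [-1.8, -0.2, -0.2]
width: 0.3
```

Emit:
apply_moves:
  commands:
    - [[0.001, 0, 0, 0], [0.002, 0, 0, 0], [0.003, 0, 0, 0], [0.003, 0, 0, 0]]

```text
t: 8.75
ee_pos: [551.8, -66.3, 198.6]
orientation: [2.201, 0.039, -2.207]
ft_force: [-7.7, -0.6, 4.6]
width: 0.4
```

```bash
python3 - <<'E'
from h import *
d,K=cam('side','s6.png')
o=readout.get_obs();print(o['t'],o['ft_force'],o['moment'])
b=cv2.imread('pics/s6.png')[180:260,300:400]
cv2.imwrite('pics/c6.png',cv2.resize(b,(750,600),interpolation=cv2.INTER_CUBIC))
for r in models.place_of('side','tin')+models.place_of('side','tin_tab'): 
            if 400<r['position'][0]<620 and r['position'][1]<80:print(np.round(r['position']),round(r['conf'],2))
E
```

```text
8.8 [-7.02445447 -0.47828663  4.48695301] [-0.09625419  1.1959304   0.02921033]
[498. -70.  -1.] 0.59
[498.  27.  35.] 0.78
```

View pics/c6.png

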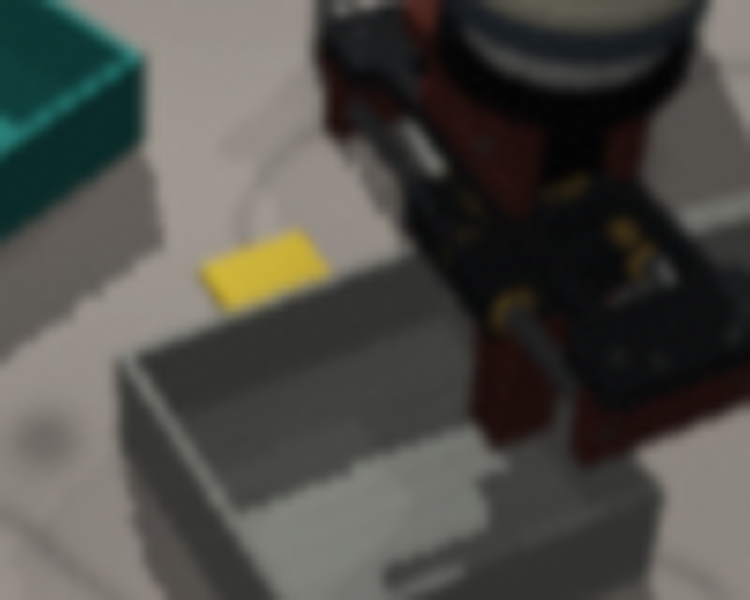

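The force jumped to 7.7 N at finger x≈552, so the wall is on the post. I'm backing off 3 mm and sliding into the inner +x +y corner.

Emit:
apply_moves:
  commands:
    - [[-0.004, 0, 0, 0], [-0.004, -0.02, 0, 0], [-0.004, -0.04, 0, 0], [-0.004, -0.046, 0, 0], [-0.004, -0.047, 0, 0]]

```text
t: 9.52
ee_pos: [548.6, -114.2, 198.6]
orientation: [2.205, 0.037, -2.204]
ft_force: [-0.4, 0.2, 0.1]
width: 0.5
```

```bash
python3 - <<'E'
from h import *
d,K=cam('side','s7.png')
o=readout.get_obs();print(o['t'],o['ee_pos'],o['ft_force'],o['moment'])
b=cv2.imread('pics/s7.png')[180:280,290:415]
cv2.imwrite('pics/c7.png',cv2.resize(b,(750,600),interpolation=cv2.INTER_CUBIC))
for r in models.place_of('side','tin')+models.place_of('side','tin_tab'): 
            if 400<r['position'][0]<620 and r['position'][1]<80:print(np.round(r['position']),round(r['conf'],2))
p=np.array([574,-19.5])
for f in list(range(-88,-4,4))+[-4.8]:
    y=np.radians(f);R=np.array([[np.cos(y),-np.sin(y)],[np.sin(y),np.cos(y)]])
    print(f,(p+R@[95.5,-23]).round(1))
E
```

```text
9.575 [ 548.58221426 -113.82085822  198.62297433] [-0.09525946 -0.04274383 -0.11508653] [-0.03007866  0.17269891 -0.011587  ]
[500. -69.  -0.] 0.73
[496.  26.  37.] 0.95
-88 [ 554.3 -115.7]
-84 [ 561.1 -116.9]
-80 [ 567.9 -117.5]
-76 [ 574.8 -117.7]
-72 [ 581.6 -117.4]
-68 [ 588.4 -116.7]
-64 [ 595.2 -115.4]
-60 [ 601.8 -113.7]
-56 [ 608.3 -111.5]
-52 [ 614.7 -108.9]
-48 [ 620.8 -105.9]
-44 [ 626.7 -102.4]
-40 [632.4 -98.5]
-36 [637.7 -94.2]
-32 [642.8 -89.6]
-28 [647.5 -84.6]
-24 [651.9 -79.4]
-20 [655.9 -73.8]
-16 [659.5 -67.9]
-12 [662.6 -61.9]
-8 [665.4 -55.6]
-4.8 [667.2 -50.4]
```

View pics/c7.png

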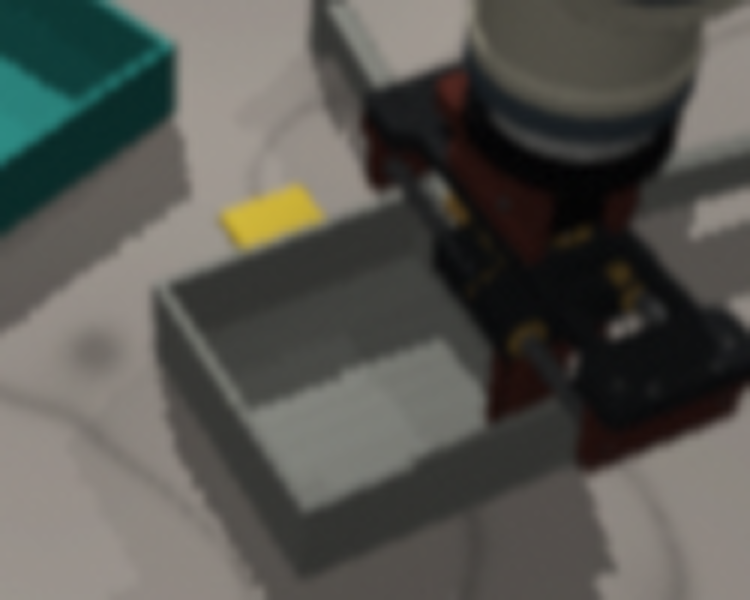

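The finger is at the corner with no contact force, so I'm starting the swing.

Emit:
apply_moves:
  commands:
    - [[0.0055, -0.003, 0, 0], [0.009, -0.0035, 0, 0.035], [0.0125, -0.0037, 0, 0.07], [0.016, -0.004, 0, 0.105], [0.0193, -0.0043, 0, 0.14], [0.0228, -0.0044, 0, 0.175], [0.0262, -0.0045, 0, 0.21], [0.0262, -0.0045, 0, 0.21]]

```text
t: 10.68
ee_pos: [575.3, -117.8, 198.7]
orientation: [2.092, 0.257, -2.09]
ft_force: [-0.8, 1.8, -0.7]
width: 0.3
```

```bash
cat > look.py <<'E'
from h import *
import sys
n=sys.argv[1]
d,K=cam('side','s%s.png'%n)
o=readout.get_obs();print(o['t'],o['ee_pos'],o['ft_force'],o['moment'])
b=cv2.imread('pics/s%s.png'%n)[170:280,290:428]
cv2.imwrite('pics/c%s.png'%n,cv2.resize(b,(750,598),interpolation=cv2.INTER_CUBIC))
for c in ['tin','tin_tab','jar']:
  for r in models.place_of('side',c): 
            if r['position'][0]>400 and r['position'][1]<130:print(c,np.round(r['position']),round(r['conf'],2))
E
python3 look.py 8
```

```text
10.725 [ 575.27509287 -117.83091818  198.73322689] [-1.07590644  1.61233759 -1.11246106] [0.19276653 0.23212757 0.01663817]
tin [512. -85.  -3.] 0.66
tin_tab [489.   9.  37.] 0.81
jar [699. 107.  -0.] 0.54
```

View pics/c8.png

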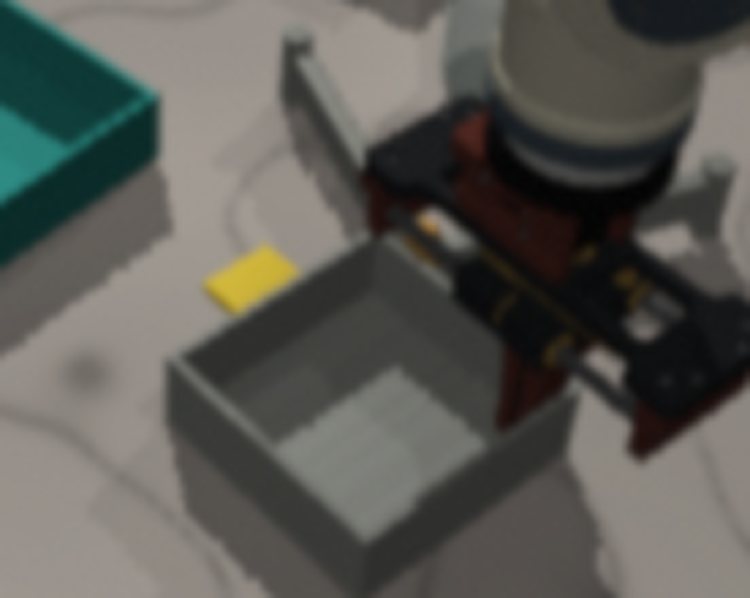

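Emit:
apply_moves:
  commands:
    - [[0.0068, 0.0005, 0, 0.07], [0.0136, 0.0015, 0, 0.14], [0.0204, 0.003, 0, 0.21], [0.027, 0.005, 0, 0.28], [0.0335, 0.007, 0, 0.35], [0.04, 0.0095, 0, 0.419], [0.04, 0.0095, 0, 0.419]]

```text
t: 11.75
ee_pos: [615.1, -108.2, 198.8]
orientation: [1.84, 0.633, -1.838]
ft_force: [-0.7, 1.4, -0.0]
width: 0.3
```

```bash
python3 look.py 9
```

```text
11.8 [ 615.03516581 -108.22180718  198.81168554] [-0.10958311  2.32970794  0.00704908] [0.15120108 0.12393359 0.01740484]
tin [ 543. -104.   -1.] 0.58
tin_tab [485. -31.  36.] 0.7
jar [700. 108.  -0.] 0.94
```

View pics/c9.png

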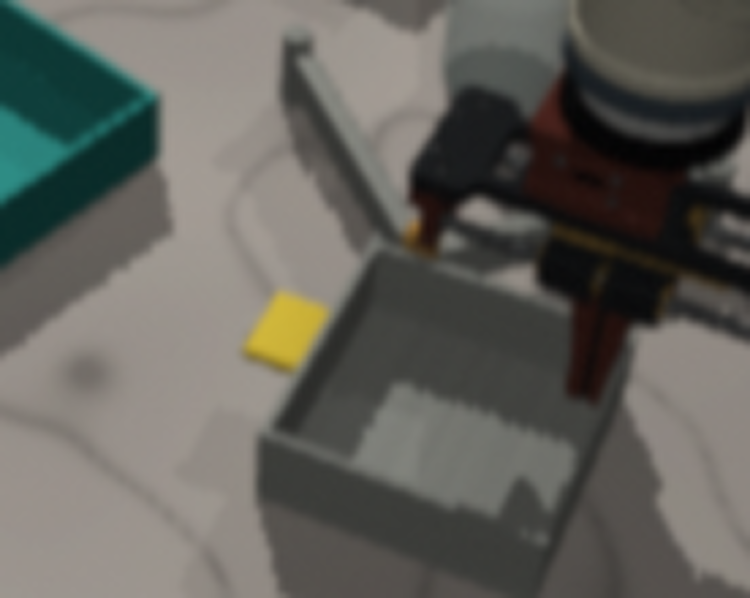

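Emit:
apply_moves:
  commands:
    - [[0.0072, 0.004, 0, 0.07], [0.0133, 0.0087, 0, 0.14], [0.0188, 0.0126, 0, 0.21], [0.0239, 0.017, 0, 0.28], [0.0287, 0.0217, 0, 0.35], [0.0332, 0.0267, 0, 0.419], [0.0332, 0.0267, 0, 0.419]]

```text
t: 12.82
ee_pos: [647.9, -81.5, 198.7]
orientation: [1.559, 0.937, -1.56]
ft_force: [-2.0, 0.8, 1.6]
width: 0.7
```

```bash
python3 look.py 10
```

```text
12.875 [647.83532539 -81.55421238 198.62814561] [-1.73480955  1.48523036  0.42054926] [ 0.17440425  0.25711967 -0.0286516 ]
tin [ 579. -107.   -0.] 0.66
tin_tab [499. -66.  39.] 0.85
tin_tab [574. -18.   2.] 0.27
jar [702. 109.  -0.] 0.72
```

View pics/c10.png

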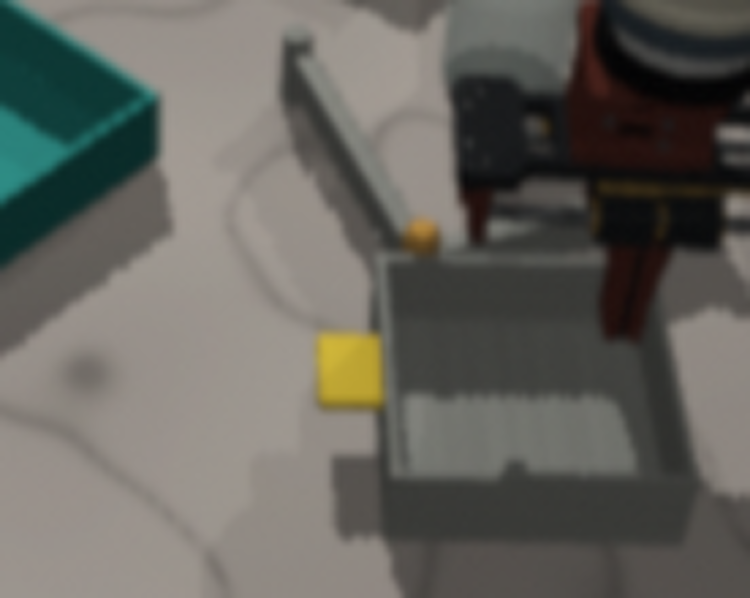

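Emit:
apply_moves:
  commands:
    - [[0.0051, 0.0048, 0, 0.07], [0.0089, 0.0105, 0, 0.14], [0.0123, 0.0165, 0, 0.21], [0.0152, 0.0225, 0, 0.28], [0.0177, 0.0279, 0, 0.35], [0.0177, 0.0279, 0, 0.35]]

```text
t: 13.78
ee_pos: [665.7, -53.6, 198.6]
orientation: [1.311, 1.14, -1.311]
ft_force: [-2.0, 0.6, 0.8]
width: 0.1
```

```bash
python3 look.py 11
```

```text
13.825 [665.68516328 -53.69612872 198.63514533] [-0.74356412  1.7801287   0.76593524] [0.06321928 0.24302284 0.01855017]
tin [ 610. -102.   -1.] 0.7
tin_tab [518. -90.  32.] 0.85
tin_tab [607. -96.  -2.] 0.56
tin_tab [573. -18.   0.] 0.38
jar [700. 108.  -1.] 0.97
```

View pics/c11.png

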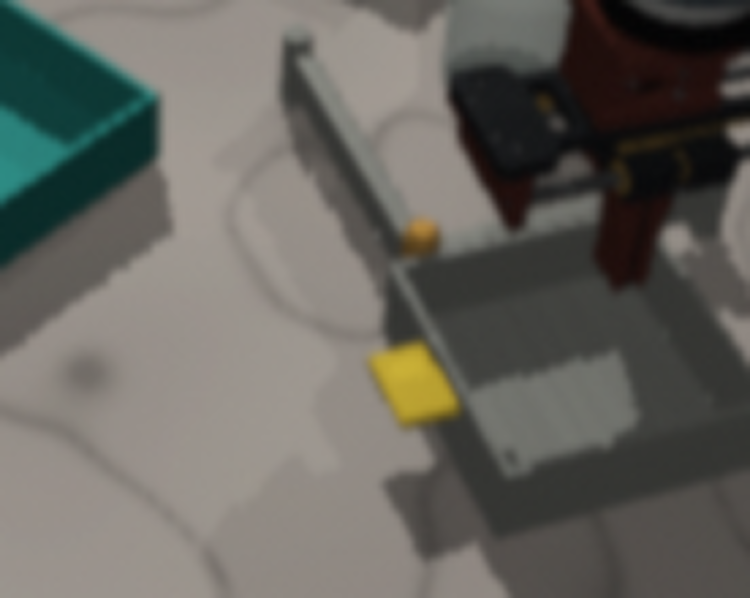

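Emit:
apply_moves:
  commands:
    - [[0.0008, 0.0015, 0, 0.028], [0.0012, 0.003, 0, 0.056], [0.0012, 0.004, 0, 0.056], [0.0012, 0.005, 0, 0.056], [0.0012, 0.005, 0, 0.056]]

```text
t: 14.6
ee_pos: [666.9, -48.9, 198.7]
orientation: [1.269, 1.169, -1.269]
ft_force: [-1.0, -5.0, -0.8]
width: 0.4
```

Emit:
apply_moves:
  commands:
    - [[0, 0.001, 0, 0], [0, 0.0015, 0, 0], [0, 0.002, 0, 0], [0, 0.002, 0, 0]]

```text
t: 15.1
ee_pos: [666.9, -48.5, 198.7]
orientation: [1.267, 1.167, -1.27]
ft_force: [-2.5, -12.4, -0.4]
width: 0.4
```

```bash
python3 look.py 12
```

```text
15.15 [666.94131527 -48.41863171 198.7084442 ] [ -2.43165963 -12.99331983  -1.27340886] [-2.1886144   0.40452172  0.08928664]
tin [612. -98.   2.] 0.63
tin_tab [521. -92.  36.] 0.62
jar [700. 108.  -1.] 0.81
```

View pics/c12.png

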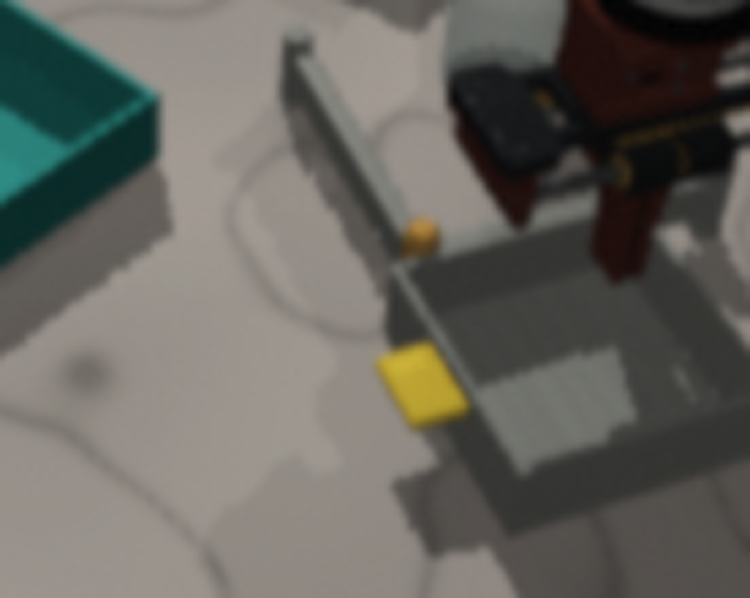

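The tin is seated: the force rose to 12 N with the finger stopped. I'm backing off, lifting and moving clear.

Emit:
apply_moves:
  commands:
    - [[0, -0.003, 0, 0], [-0.005, -0.009, 0, 0], [-0.007, -0.012, 0.01, 0], [-0.007, -0.012, 0.04, 0], [-0.007, -0.012, 0.09, 0], [-0.007, -0.012, 0.14, 0], [-0.007, -0.012, 0.19, 0], [-0.007, -0.012, 0.2, 0]]

```text
t: 16.3
ee_pos: [660.7, -58.5, 403.9]
orientation: [1.273, 1.163, -1.263]
ft_force: [-0.4, -0.5, -0.7]
width: 0.3
```

Emit:
apply_moves:
  commands:
    - [[-0.03, -0.05, 0, 0], [-0.06, -0.1, 0, 0], [-0.09, -0.15, 0, 0], [-0.12, -0.2, 0, 0], [-0.15, -0.25, 0, 0], [-0.18, -0.3, 0, 0], [-0.18, -0.3, 0, 0]]

```text
t: 17.18
ee_pos: [477.7, -361.2, 398.1]
orientation: [1.273, 1.168, -1.273]
ft_force: [-0.3, -0.2, -0.5]
width: 0.6
```

```bash
python3 - <<'E'
from h import *
print(readout.get_obs()['t'])
ims=[]
for n,(r,c) in {'top':(100,250),'side':(140,260)}.items():
    d,K=cam(n,n+'f.png')
    for l in ['tin','tin_tab','rail','jar','dish']:
        for q in models.place_of(n,l):
            if q['conf']>.5: print(n,l,np.round(q['position']),round(q['conf'],2))
    ims.append(cv2.resize(cv2.imread('pics/%sf.png'%n)[r:r+150,c:c+200],(800,600),interpolation=cv2.INTER_CUBIC))
cv2.imwrite('pics/tf.png',ims[0]);cv2.imwrite('pics/sf.png',ims[1])
E
```

```text
17.175
top tin [415. 161.  -1.] 0.82
top tin [708. 302.   3.] 0.75
top tin [615. -94.   1.] 0.64
top tin_tab [383. 246.  35.] 0.86
top tin_tab [788. 347.  39.] 0.85
top tin_tab [522. -92.  35.] 0.63
top rail [576. -20.  -1.] 0.59
top jar [695. 109.   0.] 0.75
top dish [484. 415.   0.] 0.71
side tin [ 245. -236.    3.] 0.95
side tin [416. 163.   3.] 0.92
side tin [ 613. -100.    3.] 0.8
side tin [706. 299.  -1.] 0.79
side tin_tab [ 263. -336.   37.] 0.9
side tin_tab [790. 345.  37.] 0.88
side tin_tab [381. 246.  40.] 0.58
side tin_tab [521. -92.  38.] 0.57
side rail [570. -20.   2.] 0.89
side jar [701. 108.  -1.] 0.69
side dish [483. 416.  -2.] 0.67
```

View pics/tf.png

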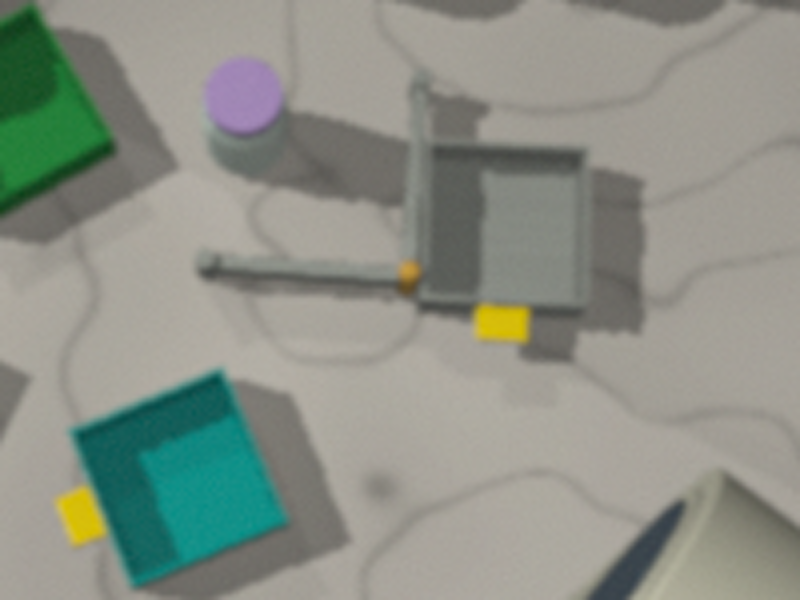

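View pics/sf.png

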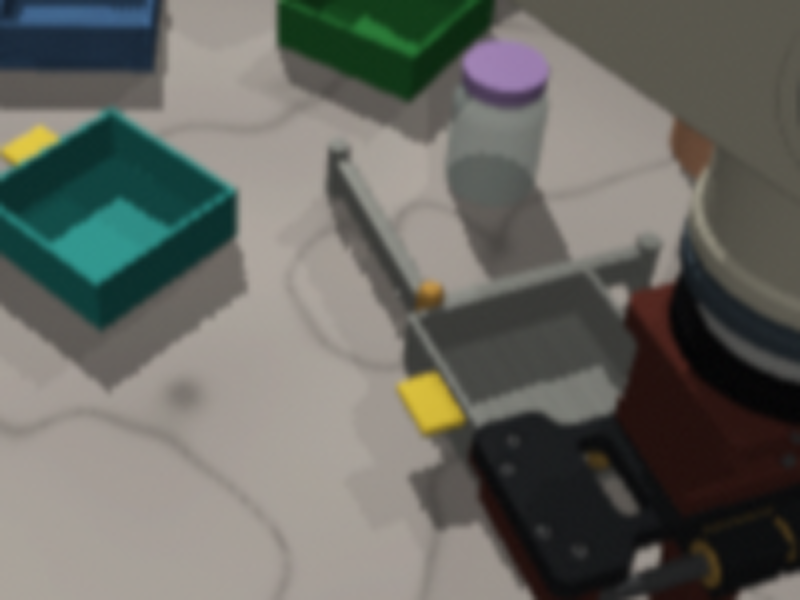

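```bash
python3 -c "
from workcell import workorder
print(workorder.close_job())"
```

```text
the job is handed in; nothing more can be done
None
```

I turned the grey steel tin a quarter turn counter-clockwise round the brass post and handed the job in at about 17 s of the 38 s allowed. The tab now faces the robot and the tin's +y wall lies along the rail that runs away from it.

**How it went:** With the fingers shut inside the tin, I pushed it straight onto the post, where the force rose to about 8 N. Then I swung it round from the inner +x +y corner until the wall stopped on the rail at about 12–13 N. After that I backed off, lifted out and moved clear.

**Last checks:**
- **Tin:** Both cameras show the tin flat with its wall along the rail. Its centre is near (614, -97) mm.
- **Yaw:** Tin yaw came out at about -1° from the top camera and -5° from the side, against about -4.8° for the rail. The networks are only good to about 4 mm, which explains that spread, and the top picture shows the wall flush.
- **Other things:** The networks put the jar and the blue dish where they were at the start, to within about 4 mm.

**Less certain:** During the swing the contact forces were only 1–2 N, close to sensor noise. Contact with the post was therefore judged from pictures and positions, which agreed to a few mm, not from force.

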